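# Latch the bottle roller and hold its key switch on

### The job

Mix the paint bottle that lies on the bottle roller: first press the red pad of the roller's retaining bar down until the bar snaps into its catch, then take the red-headed key from the wooden block, ease it blade-down into the roller's switch until it is fully home (rock it a little along the slot where the pins stick, do not force it), and turn it a quarter clockwise to its stop. The switch springs back, so finish while still gripping the key and holding it turned; leave the blue and yellow keys in the block, and do not disturb the bottle on the rollers, the rinse cup or the magenta paint bottle.

Things in the scene. Friction and masses are not known exactly. Their poses are not given: they have to be found in the camera images.
- mill: Bottle roller, fixed: cream housing 200 mm deep (x), 275 mm wide (y). Origin: table height, under its middle; x to its back, y to its left, z up. Its right part (y -135 to +20 mm) is the console, top at z = 85 mm, with the key switch; in the bay on the left are two rubber rollers along x, and the retaining bar crosses them along y.
- bar (a joint): Angle of the steel retaining bar: 0 = closed and level, nose snapped under the sprung catch; grows as it is raised (1.3 rad at most). It starts at 0.65 to 1.05 rad and stays where it is left (hinge friction 0.13 N m, weight 120 g). Passing the catch takes 3 to 8 N at the pad.
- bar_hinge (a point): Point on the bar's hinge axis, fixed to the mill, 118 mm above the table, axes of the mill. The hinge axis is the mill's x axis; the closed bar reaches from here along -y and ends 121 mm from the axis. The bar is 18 mm wide, 8 mm thick.
- bar_pad (a point): Middle of the upper face of the ribbed red thumb pad on the bar (26 mm along the hinge axis, 24 mm along the bar), 96 mm from the hinge axis along the bar and 14 mm above the bar's middle line. Axes of the bar: x along the hinge axis, z out of the pad's face, -y to the nose. Closed, the face is level and 132 mm above the table.
- keyhole (a point): Middle of the keyway mouth in the bezel, 89 mm above the table, axes of the mill. At rest its long side lies along x: slot 16 x 6.5 mm, 34 mm deep. Two sticky pins 13 and 18 mm down press on the blade's narrow sides: straight past them takes 20 to 50 N, but rocking the key 1.5 mm to and fro along the slot works them back at 10 to 15 N. The bolt guide (40 mm high) stands 44 mm to the left.
- switch (a joint): Angle of the switch's key cylinder: 0 = off, grows clockwise seen from above, stop at 1.5 rad. A spring of 0.06 N m (off) to 0.14 N m (at the stop) returns it. A key turns it only when fully home (blade below the bezel), has 0.1 rad of play in it and cannot be pulled out while turned. The cylinder drives a guard bolt into the bar's nose.
- key_block: Light wooden block 170 mm long (x), 46 mm wide (y), 36 mm high, fixed to the table, with three key slots in a row along its x axis, 50 mm apart. Origin: middle of its underside.
- key_red: The roller's key, red head, blade down in one of the block's slots. Origin: middle of its shoulder, which rests on the block (36 mm up) or the bezel; z up, x along the wide side. Head 34 mm wide, 14 mm thick (y: grip here), 5 to 37 mm above the origin. Below: neck 9 mm, then blade 14 x 5 mm, tapered from 26 mm down to the tip at 30 mm. 30 g. Fits either way round (half turn).
- key_blue: Like the red key, with a blue head: another machine's key, to be left in the block.
- key_yellow: Like the red key, with a yellow head: another machine's key, to be left in the block.
- mix_bottle: Closed pale blue paint bottle, 51 mm in diameter and 146 mm long, lying on the two rollers with its cap to the front (mill's -x). Origin: middle of its bottom.
- rinse_cup: White rinse cup, 83 mm wide, 106 mm high, standing on the table beyond the key block. Origin: middle of its underside. To be left alone.
- magenta_bottle: Magenta paint bottle, 47 mm in diameter, 134 mm high, standing on the table left of the roller. Origin: middle of its underside. To be left alone.

How it is judged:
On the way, in this order (a step that is already met when the one before it is completed fails the run):
1. the retaining bar is snapped into its catch (value of joint bar below 0.05 rad), for 0.2 s.
2. the red key is fully home in the switch, which is still off, with the bar closed (value of joint bar below 0.05 rad and z of key_red in the frame of keyhole below 0.004 m and horizontal distance between key_red and keyhole below 0.004 m and angle between key_red's own z axis and vertical below 0.12 rad and value of joint switch below 0.4 rad), for 0.1 s.
At the end, for the whole second after the job is handed in: The bar is in its catch (within 0.05 rad of closed), the red key sits in the switch (shoulder within 5 mm of the bezel, within 4 mm of the keyway's axis) and the switch is held turned by at least 1.25 rad by the fingers gripping the key (over 1 N), without moving (value of joint bar below 0.05 rad and value of joint switch above 1.25 rad and z of key_red in the frame of keyhole below 0.005 m and horizontal distance between key_red and keyhole below 0.004 m and contact force between the fingers and key_red above 1 N and velocity of joint switch below 0.1 rad/s); the arm keeps its last pose, push and grip.
It fails at once if the blue or the yellow key is disturbed (distance of any of key_blue, key_yellow from where it was at the start of the episode above 0.015 m).
It fails at once if the bottle on the rollers, the rinse cup or the magenta bottle is disturbed (distance of any of mix_bottle, rinse_cup, magenta_bottle from where it was at the start of the episode above 0.02 m).
It fails at once if the key is forced into the switch (over 45 N) (value of joint switch below 0.2 rad and contact force between key_red and mill above 45 N).
It also fails if it takes over 67 s, if anything falls off the work surface, if the arm or the gripper's body presses on something with over 40 N, if the wrist force passes 120 N, or if a joint passes its speed limit or range.

### The arm

A 7-joint arm with a two-finger parallel gripper is mounted at the origin on the work surface; the furniture and walls round the work are solid. World frame = base frame: x ahead of the robot, y to its left, z up, the work surface at z = 0. Lengths are in m, angles in rad, forces in N, time in s.
With the tool pointing down it reaches from about 0.4 to 0.875 m from the base axis. Payload 19.3 kg.
Tool frame: the origin (TCP) lies midway between the tips of the shut fingers; the grasp point (between the pads) lies bot.pinch_z behind it (bot.pinch_z is the distance from the TCP to the grasp point, in m); z points along the fingers, y is the line along which they close (so a half turn about z gives the same grasp; the last joint's range is limited). The gripper opens to 85 mm and grips with 20 to 120 N. Pads are 22 mm wide; open, the fingers measure 114 mm over their backs; the gripper's body (76 mm by 85 mm) begins 54 mm behind the grasp point. The pads swing forward as they close: fully open they stand 13 mm farther back than shut.
Start: joints at [-1.304, 0.521, -0.036, 1.599, 0.021, 1.021, -0.113], TCP at [0.207, 0.59, 0.231] pointing down, gripper open.
Joint ranges: [-2.91, 2.91], [-0.3, 2.13], [-1.5, 1.42], [0.17, 2.43], [-1.26, 4.41], [0.16, 1.93], [-2.52, 2.52]. Speed limits (rad/s): [1.89, 1.89, 2.39, 2.39, 3.01, 3.01, 3.01].

### API

Orientations are given as [roll, pitch, yaw] about the fixed x, y, z axes, in that order (R = Rz(yaw) Ry(pitch) Rx(roll)).
In Python, from workcell import readout, grab_frame, camera_info, workorder, bot gives the robot as it stands. The module is installed in compiled form; this text tells all that it offers.
- The arm moves only by the tool drive_tool, never from a script. Its argument "targets" is a list of rows, each an object of numbers: "dx", "dy", "dz": the shift along the tool's x, y, z as a fraction of full scale; "yaw": the turn about the tool's z as a fraction of full scale; "fingers": the closure, from 0 (fully open) to 1 (shut). In form: [{"dx": .., "dy": .., "dz": .., "yaw": .., "fingers": ..}, ...]. A call has 1 to 20 rows; each row shifts and turns the commanded pose from where the row before left it, along the tool's axes as they then stand; what a row does not reach is not made up. Full scale, the value 1, is 0.1 m for a shift and 90 degrees for a turn. A row lasts 1/10 s, in which the tool goes at most 50 mm and 8.59 degrees, less where a joint would pass 70% of its speed; a pose out of reach is approached as far as the arm can. A call with a number of a shift or a turn outside -1 to 1 is refused whole. A call with a gripper value outside its range is refused whole. The fingers move at their own pace and stop on an object; "squeeze" is the grip in N (left out, the last holds). Time passes only in rows, so rows that do not move let the fingers close. It gives the time, the measured TCP pose, the force, the opening and the grip force at its end, in the units of the state.
- readout.observe(): the state, without advancing time (a new reading comes with each control period).
- grab_frame(name): name is "side" or "top" or "wrist"; returns the picture (384x512x3 uint8, blue, green, red); there is no depth.
- camera_info(name): a dict with "fx", "fy", "cx", "cy" (pixels), "D" ([k1, k2, p1, p2, k3] as OpenCV has them; the pictures are not rectified), "T" (4x4, takes a point from camera to world coordinates); the wrist camera has in their place "hand_eye" (4x4, takes a point from camera to tool coordinates, whose origin is the TCP and whose axes are the flange's). Camera axes: x right, y up, looking along -z (the intrinsics and any distortion apply to the point x, -y, -z); pixel columns grow to the right and rows downward; lengths in m; the calibration is good to about 2 mm. A picture is of the moment at which its call begins: read the wrist's pose just before it. camera_info takes no time and is no camera call.
- workorder.job_done(): hands the job in; it is judged then, once.
The state is a dict: "clock": time; "qpos": joint angles; "qd": joint speeds; "joint_efforts": joint torques, N m; "position": TCP position; "tool_rot": TCP orientation; "force": force on the tool from outside, world axes, zero at the start; "moment": the same for the moment, N m; "grip_width": finger opening in m; "finger_force": force on a finger pad.
Only numpy, scipy, OpenCV 4.12 (cv2) and the standard library are available. Lean on these libraries where they do the work, as an engineer would, in place of code of your own. Each camera call takes 0.05 s, during which the arm holds its last target. There are 200 camera calls.

## Working session

There is one attempt and no reset: what is moved stays moved. The work goes in short steps, Python scripts to look and compute and a tool call to move; the robot and the scene stay as the last step left them, time stands still between calls to the robot, and variables do not carry over. Pictures are saved under pics/ and viewed, at most 10 in all, crops included, and the job is handed in when it is done.

Besides the shell and the picture viewer there is one more tool, called after "Call:" by a JSON object that holds its "fn" and its "kwargs", one argument or row to a line. drive_tool: Moves the arm, as the interface text tells. Shift numbers are shares of 0.1 m and turn numbers shares of 90 degrees, none past 1 either way. Its arguments: {"type":"object","properties":{"targets":{"type":"array","items":{"type":"object","properties":{"dx":{"type":"number","minimum":-1,"maximum":1},"dy":{"type":"number","minimum":-1,"maximum":1},"dz":{"type":"number","minimum":-1,"maximum":1},"yaw":{"type":"number","minimum":-1,"maximum":1},"fingers":{"type":"number"}}}},"squeeze":{"type":"number"}},"required":["targets"]}

```bash
mkdir -p pics
cat > h.py <<'E'
import numpy as np, cv2
from scipy.spatial.transform import Rotation as R
from workcell import readout, grab_frame, camera_info, workorder, bot
def cam(name, st=None):
    c=camera_info(name)
    K=np.array([[c['fx'],0,c['cx']],[0,c['fy'],c['cy']],[0,0,1.]])
    if 'T' in c: T=np.array(c['T'])
    else:
        W=np.eye(4);W[:3,:3]=R.from_euler('xyz',st['tool_rot']).as_matrix();W[:3,3]=st['position'];T=W@np.array(c['hand_eye'])
    return K,np.array(c['D'],float),T
def ray(C,uv):
    K,D,T=C
    p=cv2.undistortPoints(np.array([[uv]],float),K,D)[0,0]
    d=T[:3,:3]@np.array([p[0],-p[1],-1]); return T[:3,3],d/np.linalg.norm(d)
def onplane(C,uv,z):
    o,d=ray(C,uv); return o+d*(z-o[2])/d[2]
def tri(rs):
    A=sum(np.eye(3)-np.outer(d,d) for o,d in rs);b=sum((np.eye(3)-np.outer(d,d))@o for o,d in rs)
    x=np.linalg.solve(A,b); return x,[round(float(np.linalg.norm(np.cross(x-o,d)))*1000,1) for o,d in rs]
def proj(C,X):
    K,D,T=C; p=T[:3,:3].T@(np.array(X)-T[:3,3]); p=p*[1,-1,-1]
    return cv2.projectPoints(p.reshape(1,1,3),np.zeros(3),np.zeros(3),K,D)[0].ravel()
E
python3 - <<'E'
from h import *
st=readout.observe();print(st, bot.pinch_z)
ims=[]
for n in('side','top','wrist'):
    im=grab_frame(n);cv2.imwrite(f'pics/{n}0.png',im);ims.append(im)
    print(n,np.round(cam(n,st)[2],3).tolist(),camera_info(n)['fx'])
cv2.imwrite('pics/st.png',cv2.resize(np.hstack(ims[:2]),(800,300)))
E
```

```text
{'clock': 0.0, 'qpos': array([-1.30419677,  0.52200542, -0.03631647,  1.5999958 ,  0.02121912,
        1.02109364, -0.11280601]), 'qd': array([ 0.00011639, -0.00177292,  0.00051807,  0.00013524,  0.00023185,
       -0.00135498, -0.00113545]), 'joint_efforts': array([-1.53287678e-03, -9.27125001e+01,  1.97875321e+00, -3.69916821e+01,
        1.76579825e-02,  8.36444960e-03, -2.35725798e-05]), 'position': array([0.20647887, 0.58955792, 0.23073558]), 'tool_rot': array([-3.14048047e+00,  1.01083280e-04,  2.80477747e+00]), 'force': array([ 0.12038351,  1.06164162, -0.96690935]), 'moment': array([-0.00317791,  0.00388805,  0.00144729]), 'finger_force': 0.0, 'grip_width': 0.08548910484766455} 0.0187
side [[0.999, 0.016, -0.033, 0.531], [-0.036, 0.573, -0.818, -0.833], [0.006, 0.819, 0.574, 0.745], [0.0, 0.0, 0.0, 1.0]] 363.92466333833227
top [[0.014, 0.997, -0.071, 0.48], [-1.0, 0.015, 0.008, 0.065], [0.009, 0.07, 0.997, 1.204], [0.0, 0.0, 0.0, 1.0]] 377.2976025447364
wrist [[0.331, -0.901, -0.279, 0.135], [0.943, 0.316, 0.1, 0.614], [-0.002, -0.296, 0.955, 0.373], [0.0, 0.0, 0.0, 1.0]] 264.6104011510382
```

View pics/top0.png

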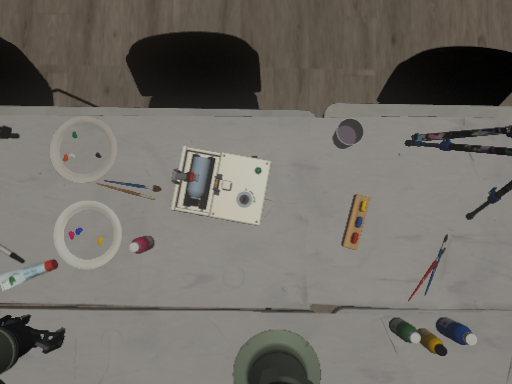

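View pics/side0.png

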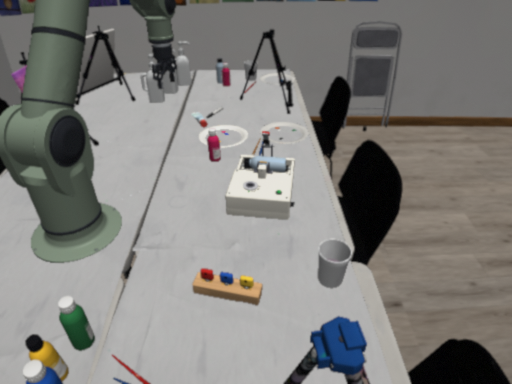

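The top view shows the mill at about (220,185) with its keyhole bezel at (244,200), the pad and hinge at (178–192,176), and the block with the red key at (354,237). The side view shows the red key head at (207,273) and the bezel at (250,186). I'll measure these with masks next.

Run:
```python
from h import *
S=cv2.imread('pics/side0.png');T=cv2.imread('pics/top0.png')
a=cv2.resize(T[140:230,165:277],None,fx=5,fy=5,interpolation=cv2.INTER_CUBIC)
b=cv2.resize(S[120:220,220:302],None,fx=4.5,fy=4.5,interpolation=cv2.INTER_CUBIC)[:450]
w=a.shape[1]; 
cv2.imwrite('pics/z1.png',np.hstack([cv2.resize(a,(430,346)),cv2.resize(b,(284,346))]))
def blobs(im,lo,hi,box,nm):
    x0,y0,x1,y1=box
    h=cv2.cvtColor(im,cv2.COLOR_BGR2HSV)
    m=cv2.inRange(h,np.array(lo),np.array(hi)) 
    if lo[0]==0: m|=cv2.inRange(h,np.array([172]+lo[1:]),np.array([180]+hi[1:]))
    k=np.zeros_like(m);k[y0:y1,x0:x1]=m[y0:y1,x0:x1]
    n,l,s,c=cv2.connectedComponentsWithStats(k)
    for i in range(1,n):
        if s[i,4]>12: print(nm,s[i].tolist(),c[i].round(1).tolist(),cv2.minAreaRect(np.argwhere(l==i)[:,::-1].astype(np.float32)))
for n,im,bb,mb in(('side',S,(185,255,275,310),(220,120,302,220)),('top',T,(335,190,380,255),(165,140,277,230))):
    for c,lo,hi in(('red',[0,130,60],[8,255,255]),('yel',[20,130,80],[35,255,255]),('blu',[105,130,50],[125,255,255]),('wood',[10,70,90],[19,255,255])):
        blobs(im,lo,hi,bb,n+c)
    blobs(im,[0,110,60],[8,255,255],mb,n+'pad')
    blobs(im,[40,80,30],[85,255,255],mb,n+'green')
    blobs(im,[90,40,60],[115,255,255],mb,n+'bottle')
```

```text
sidered [201, 269, 13, 11, 110] [206.6, 273.8] ((207.0, 274.0), (12.0, 10.0), 0.0)
sideyel [240, 276, 13, 12, 126] [246.1, 281.3] ((246.0, 281.5), (11.0, 12.0), 90.0)
sideblu [221, 273, 11, 10, 96] [226.2, 277.3] ((226.0, 277.5), (9.0, 10.0), 90.0)
sidewood [193, 272, 69, 32, 1155] [227.1, 289.1] ((226.67384338378906, 287.53118896484375), (68.24281311035156, 21.250165939331055), 10.17551040649414)
sidebottle [249, 147, 36, 24, 284] [268.9, 161.6] ((267.546142578125, 162.6692352294922), (34.853755950927734, 21.70607566833496), 29.744882583618164)
topred [352, 233, 6, 11, 41] [355.0, 237.7] ((354.9716796875, 237.84906005859375), (3.9834558963775635, 10.439401626586914), 15.945395469665527)
topyel [361, 201, 6, 11, 45] [363.2, 205.5] ((363.2115478515625, 205.94232177734375), (4.3145551681518555, 10.394155502319336), 11.309932708740234)
topblu [357, 217, 5, 10, 31] [359.2, 221.2] ((359.1756896972656, 221.44593811035156), (3.1235806941986084, 9.370742797851562), 9.462323188781738)
topwood [343, 194, 27, 56, 598] [355.2, 221.6] ((355.9974365234375, 221.70986938476562), (14.50611686706543, 54.30886459350586), 14.743562698364258)
toppad [189, 172, 5, 9, 32] [191.1, 176.0] ((191.12998962402344, 176.08998107910156), (3.3941125869750977, 8.34386157989502), 8.130102157592773)
topgreen [256, 168, 5, 5, 16] [257.7, 169.9] ((257.5000305175781, 170.00001525878906), (3.535533905029297, 3.535533905029297), 45.0)
topbottle [197, 158, 7, 16, 50] [199.9, 165.1] ((199.8352813720703, 165.2411651611328), (3.0370264053344727, 15.510529518127441), 12.52880859375)
```

View pics/z1.png

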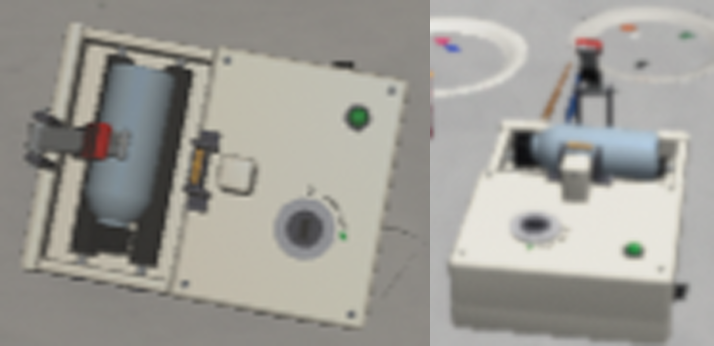

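Run:
```python
from h import *
s,t=cam('side'),cam('top')
for n,a,b in(('hole',(250.3,184.7),(244.2,199.6)),('pad',(265.6,133.3),(191.1,176)),('red',(206.8,273.8),(355,237.7)),('blu',(226.2,277.3),(359.2,221.3)),('yel',(246.1,281.3),(363.3,205.7))):
    print(n,tri([ray(s,a),ray(t,b)]))
print('hole89',onplane(t,(244.2,199.6),.089),onplane(s,(250.3,184.7),.089))
# console corners from z1 (scale 3.84)
for p in((407,80),(358,326),(216,46),(170,292),(73,25),(25,268)): print(p,onplane(t,(p[0]/3.84+165,p[1]/3.84+140),.085).round(4))
print('key z58',[onplane(t,p,.065).round(4) for p in((355,237.7),(359.2,221.3),(363.3,205.7))])
print('hinge?',onplane(t,(42/3.84+165,137/3.84+140),.118))
```

```text
hole (array([0.53389585, 0.10433182, 0.09135934]), [0.2, 0.2])
pad (array([0.58835004, 0.243412  , 0.19969284]), [1.2, 1.2])
red (array([ 0.42435811, -0.23076276,  0.06247703]), [0.6, 0.6])
blu (array([ 0.47302358, -0.24351607,  0.06319605]), [1.4, 1.4])
yel (array([ 0.52065816, -0.25638097,  0.06228124]), [1.2, 1.2])
hole89 [0.53384218 0.10441005 0.089     ] [0.53407341 0.10773179 0.089     ]
(407, 80) [0.6513 0.0265 0.085 ]
(358, 326) [0.4598 0.0618 0.085 ]
(216, 46) [0.6757 0.1757 0.085 ]
(170, 292) [0.4839 0.2069 0.085 ]
(73, 25) [0.6905 0.2875 0.085 ]
(25, 268) [0.5007 0.319  0.085 ]
key z58 [array([ 0.4251, -0.23  ,  0.065 ]), array([ 0.4745, -0.2429,  0.065 ]), array([ 0.5218, -0.2556,  0.065 ])]
hinge? [0.59873494 0.30177115 0.118     ]
```

Call:
{"fn": "drive_tool", "kwargs": {
  "targets": [
    {"dz":-0.4,"fingers":1},
    {"dx":-0.394,"dy":-0.15,"fingers":1},
    {"dx":-0.394,"dy":-0.15,"fingers":1},
    {"dx":-0.394,"dy":-0.15,"fingers":1},
    {"dx":-0.394,"dy":-0.15,"fingers":1},
    {"dx":-0.394,"dy":-0.15,"fingers":1},
    {"dx":-0.394,"dy":-0.15,"fingers":1},
    {"dx":-0.394,"dy":-0.15,"fingers":1},
    {"dx":-0.394,"dy":-0.15,"fingers":1},
    {"dx":-0.394,"dy":-0.15,"fingers":1},
    {"dx":-0.394,"dy":-0.15,"fingers":1},
    {"dx":-0.394,"dy":-0.15,"fingers":1},
    {"dx":-0.394,"dy":-0.15,"fingers":1},
    {"yaw":-0.056,"fingers":1},
    {"yaw":-0.056,"fingers":1},
    {"fingers":1}
  ]
}}

```text
invalid input
```

```bash
cat >> h.py <<'E'
def go(x,y,z,yaw=None):
    st=readout.observe();M=R.from_euler('xyz',st['tool_rot']).as_matrix()
    v=M.T@(np.array([x,y,z])-st['position'])*10
    print('total d',v.round(3),'pos',st['position'].round(4),'rot',st['tool_rot'].round(4),'F',st['force'].round(1),'t',st['clock'],'yawturn',None if yaw is None else round(-(yaw-st['tool_rot'][2])/(np.pi/2),3))
E
python3 - <<'E'
from h import *
go(.592,.264,.25,2.98)
st=readout.observe();print(st['qpos'].round(3),st['force'],st['grip_width'])
im=grab_frame('wrist');im2=grab_frame('side');cv2.imwrite('pics/w1.png',np.hstack([im[:, :],cv2.resize(im2[60:220,200:340],(336,384))])[:, :800])
np.save('w1.npy',im);print([proj(cam('wrist',st),p).round(1) for p in((.598,.299,.118),(.588,.243,.2),(.534,.104,.089))])
E
```

```text
total d [-4.715 -1.8   -0.189] pos [0.2065 0.5897 0.2309] rot [-3.1408e+00  1.0000e-04  2.8048e+00] F [ 0.5 -0.6  0.4] t 0.15 yawturn -0.112
[-1.304  0.522 -0.036  1.6    0.021  1.021 -0.113] [ 0.45225177 -0.55518124  0.41220148] 0.08512791407007113
[array([164.5, 461.8]), array([111. , 527.3]), array([ 56.9, 436.4])]
```

View pics/w1.png

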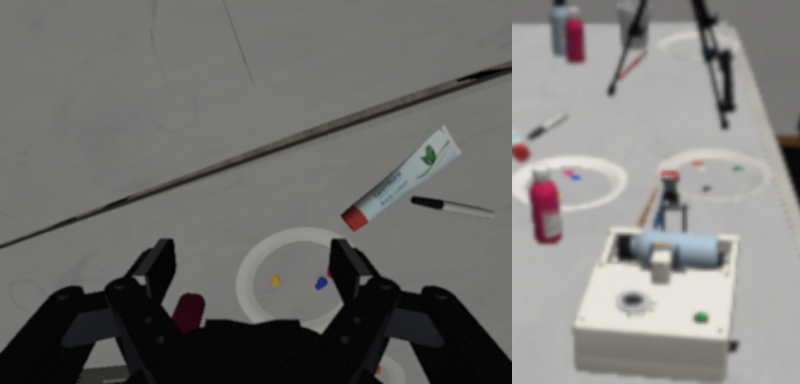

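The move was refused and the arm is still at its start. The picture shows only the plate and the fingers. I'll retry with every field filled in.

Call:
{"fn": "drive_tool", "kwargs": {
  "targets": [
    {"dx":0,"dy":0,"dz":-0.4,"yaw":0,"fingers":1},
    {"dx":-0.394,"dy":-0.15,"dz":0,"yaw":0,"fingers":1},
    {"dx":-0.394,"dy":-0.15,"dz":0,"yaw":0,"fingers":1},
    {"dx":-0.394,"dy":-0.15,"dz":0,"yaw":0,"fingers":1},
    {"dx":-0.394,"dy":-0.15,"dz":0,"yaw":0,"fingers":1},
    {"dx":-0.394,"dy":-0.15,"dz":0,"yaw":0,"fingers":1},
    {"dx":-0.394,"dy":-0.15,"dz":0,"yaw":0,"fingers":1},
    {"dx":-0.394,"dy":-0.15,"dz":0,"yaw":0,"fingers":1},
    {"dx":-0.394,"dy":-0.15,"dz":0,"yaw":0,"fingers":1},
    {"dx":-0.394,"dy":-0.15,"dz":0,"yaw":0,"fingers":1},
    {"dx":-0.394,"dy":-0.15,"dz":0,"yaw":0,"fingers":1},
    {"dx":-0.394,"dy":-0.15,"dz":0,"yaw":0,"fingers":1},
    {"dx":-0.394,"dy":-0.15,"dz":0,"yaw":0,"fingers":1},
    {"dx":0,"dy":0,"dz":0,"yaw":-0.056,"fingers":1},
    {"dx":0,"dy":0,"dz":0,"yaw":-0.056,"fingers":1},
    {"dx":0,"dy":0,"dz":0,"yaw":0,"fingers":1}
  ],
  "squeeze": 40
}}

```text
clock: 1.85
position: [0.5934, 0.2634, 0.271]
tool_rot: [-3.141, -0.0, 2.982]
force: [0.4, 0.0, 0.3]
grip_width: -0.0004
finger_force: 0.0
```

Run:
```python
from h import *
go(.592,.264,.25,2.98)
st=readout.observe();print(st['qpos'].round(3))
im=grab_frame('wrist');im2=grab_frame('side');t=grab_frame('top')
cv2.imwrite('pics/w2.png',np.hstack([im,cv2.resize(im2[100:220,220:310],(288,384))])[:, :800])
cv2.imwrite('pics/w2raw.png',im)
print([proj(cam('wrist',st),p).round(1) for p in((.598,.299,.118),(.588,.243,.2),(.534,.104,.089))])
```

```text
total d [0.014 0.004 0.21 ] pos [0.5934 0.2634 0.271 ] rot [-3.1415e+00 -5.0000e-04  2.9819e+00] F [0.4 0.  0.3] t 1.85 yawturn 0.001
[-0.534  0.527  0.038  1.487 -0.021  1.129  0.919]
[array([284.5, 177.6]), array([228.9, 200.1]), array([118.2, 146.9])]
```

View pics/w2.png

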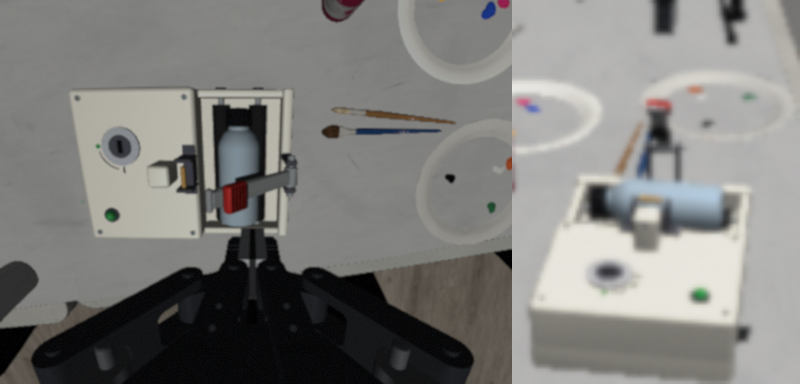

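The wrist view shows the keyhole at (120,147), the pad at (235,196), the hinge at about (290,173) and the console corners. I'll refine the positions with this view.

Run:
```python
from h import *
st=readout.observe();w=cam('wrist',st);s,t=cam('side'),cam('top')
im=cv2.imread('pics/w2raw.png');h=cv2.cvtColor(im,cv2.COLOR_BGR2HSV)
m=cv2.inRange(h,np.array([0,130,60]),np.array([8,255,255]))|cv2.inRange(h,np.array([172,130,60]),np.array([180,255,255]));m[:150]=0;m[:,:200]=0;m[:,280:]=0
c=np.argwhere(m)[:,::-1].mean(0);print(c)
print('pad',tri([ray(w,c),ray(t,(191.1,176)),ray(s,(265.6,133.3))]))
print('hinge118',onplane(w,(290,174),.118))
# keyhole slot dark region
g=cv2.cvtColor(im,cv2.COLOR_BGR2GRAY);k=np.zeros_like(g);k[130:164,103:138]=255
d=((g<60)&(k>0)).astype(np.uint8);n,l,S,C=cv2.connectedComponentsWithStats(d);i=1+np.argmax(S[1:,4]);print(S[i],C[i])
r=cv2.minAreaRect(np.argwhere(l==i)[:,::-1].astype(np.float32));print(r)
print('hole',onplane(w,C[i],.089),tri([ray(w,C[i]),ray(t,(244.2,199.6)),ray(s,(250.3,184.7))]))
# cream top corners
cm=cv2.inRange(h,np.array([15,15,120]),np.array([40,90,255]));cm[:, 300:]=0
n,l,S,C=cv2.connectedComponentsWithStats(cm);i=1+np.argmax(S[1:,4])
for sx,sy in((1,1),(1,-1)):
    p=np.argwhere(l==i)[:,::-1]; p=p[p[:,0]<205]; a=p[np.argmin(p@[sx,sy])];print(a,onplane(w,a,.085).round(4))
p=np.argwhere((l==i))[:,::-1]
L=[]
for y in range(110,225,5):
    row=p[p[:,1]==y]; L.append(onplane(w,(row[:,0].min(),y),.085)[:2])
L=np.array(L);f=np.polyfit(L[:,0],L[:,1],1);print('right edge yaw',np.arctan(f[0]),np.std(L[:,1]-np.polyval(f,L[:,0])))
```

```text
[232.26477541 197.02364066]
pad (array([0.58784518, 0.24524788, 0.1978295 ]), [1.8, 2.4, 0.9])
hinge118 [0.59492402 0.30623726 0.118     ]
[110 137  19  19 269] [118.94795539 145.94052045]
((119.0, 146.0), (18.0, 18.0), 90.0)
hole [0.53243423 0.10583807 0.089     ] (array([0.53342462, 0.10540327, 0.08997238]), [1.3, 1.1, 0.8])
[70 90] [0.4577 0.0641 0.085 ]
[ 95 236] [0.647  0.0307 0.085 ]
right edge yaw -0.16843257864756983 0.0004596993849030007
```

Call:
{"fn": "drive_tool", "kwargs": {
  "targets": [
    {"dx":0.03,"dy":-0.044,"dz":0.3,"yaw":0,"fingers":1},
    {"dx":0,"dy":0,"dz":0.36,"yaw":0,"fingers":1},
    {"dx":0,"dy":-0.1,"dz":0.1,"yaw":0,"fingers":1},
    {"dx":0,"dy":-0.09,"dz":0.09,"yaw":0,"fingers":1},
    {"dx":0,"dy":-0.06,"dz":0.08,"yaw":0,"fingers":1},
    {"dx":0,"dy":-0.06,"dz":0.08,"yaw":0,"fingers":1},
    {"dx":0,"dy":-0.045,"dz":0.09,"yaw":0,"fingers":1},
    {"dx":0,"dy":-0.04,"dz":0.09,"yaw":0,"fingers":1},
    {"dx":0,"dy":-0.03,"dz":0.08,"yaw":0,"fingers":1},
    {"dx":0,"dy":-0.02,"dz":0.06,"yaw":0,"fingers":1},
    {"dx":0,"dy":0,"dz":0.04,"yaw":0,"fingers":1},
    {"dx":0,"dy":0,"dz":0,"yaw":0,"fingers":1}
  ]
}}

```text
clock: 3.2
position: [0.5822, 0.2159, 0.1337]
tool_rot: [-3.141, -0.001, 2.981]
force: [-0.7, -0.5, -0.1]
grip_width: -0.0001
finger_force: 0.0
```

Call:
{"fn": "drive_tool", "kwargs": {
  "targets": [
    {"dx":0,"dy":0,"dz":0.02,"yaw":0,"fingers":1},
    {"dx":0,"dy":0,"dz":0.02,"yaw":0,"fingers":1},
    {"dx":0,"dy":0,"dz":0,"yaw":0,"fingers":1}
  ]
}}

```text
clock: 3.5
position: [0.5828, 0.2161, 0.1316]
tool_rot: [3.141, 0.001, 2.981]
force: [-5.6, -2.8, 19.3]
grip_width: 0.0001
finger_force: 9.3
```

Run:
```python
from h import *
im=grab_frame('wrist');s=grab_frame('side');t=grab_frame('top')
cv2.imwrite('pics/w3.png',np.hstack([im[80:300,60:340][:, :],cv2.resize(s[110:210,220:310],(198,220)),cv2.resize(t[140:230,165:277],(274,220))]))
```

```text
(no output)
```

View pics/w3.png

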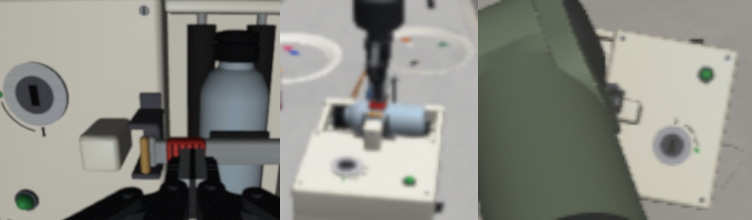

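The wrist picture shows the bar level with its nose at the catch, and the slot at about (95,175) in the full picture. I'll lift off and go to the key block.

Call:
{"fn": "drive_tool", "kwargs": {
  "targets": [
    {"dx":0,"dy":0,"dz":-0.1,"yaw":0,"fingers":1},
    {"dx":0,"dy":0,"dz":-0.4,"yaw":0,"fingers":1},
    {"dx":0,"dy":0,"dz":-0.4,"yaw":0,"fingers":1},
    {"dx":0,"dy":-0.3,"dz":0,"yaw":0,"fingers":1},
    {"dx":0,"dy":0,"dz":0,"yaw":0,"fingers":1},
    {"dx":0,"dy":0,"dz":0,"yaw":0,"fingers":1}
  ]
}}

```text
clock: 4.25
position: [0.5777, 0.186, 0.2207]
tool_rot: [3.141, 0.0, 2.98]
force: [-0.6, 0.8, -0.1]
grip_width: -0.0
finger_force: 0.0
```

Run:
```python
from h import *
st=readout.observe();w=cam('wrist',st);print(st['position'],st['force'])
im=grab_frame('wrist');t=grab_frame('top');s=grab_frame('side')
cv2.imwrite('pics/w4.png',im);cv2.imwrite('pics/t4.png',t);cv2.imwrite('pics/s4.png',s)
c=proj(w,(.533,.1055,.089));print(c)
x,y=c.astype(int)
sub=cv2.resize(im[max(y-40,0):y+40,max(x-40,0):x+40],(400,400),interpolation=cv2.INTER_CUBIC)
cv2.imwrite('pics/w4c.png',np.hstack([sub,cv2.resize(im[60:340,100:480],(400,400))]))
```

```text
[0.57773994 0.18595757 0.22065731] [-0.64321275  0.78322757 -0.05061084]
[170.30417693 154.62760955]
```

View pics/w4c.png

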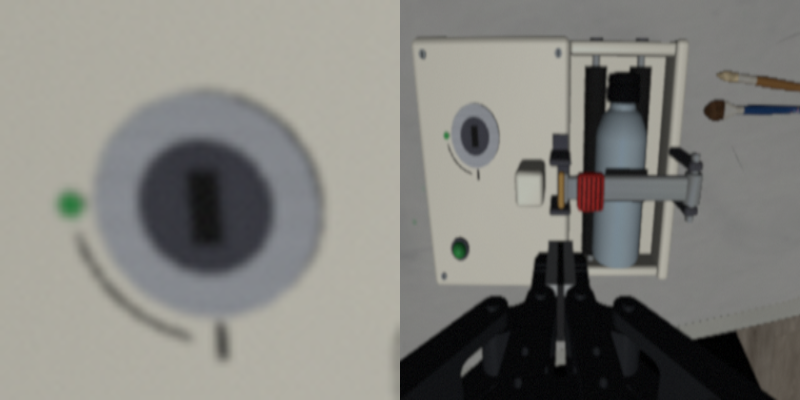

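The bar is closed and the slot centre is at (171.2,155.4) in the wrist picture.

Run:
```python
from h import *
st=readout.observe();w=cam('wrist',st)
print(onplane(w,(171.2,155.4),.089), tri([ray(w,(171.2,155.4)),ray(cam('top'),(244.2,199.6)),ray(cam('side'),(250.3,184.7))]))
# slot long side direction
a,b=[onplane(w,(130+x/5,114+y/5),.089) for x,y in((203,172),(208,243))];print(a,b,np.arctan2(*(b-a)[[1,0]]))
```

```text
[0.53366091 0.10744863 0.089     ] (array([0.53385608, 0.1060904 , 0.08936824]), [1.4, 1.7, 0.7])
[0.52647064 0.10861904 0.089     ] [0.54112813 0.10599376 0.089     ] -0.17722890005958378
```

Call:
{"fn": "drive_tool", "kwargs": {
  "targets": [
    {"dx":0.025,"dy":-0.44,"dz":0,"yaw":0,"fingers":0},
    {"dx":0.025,"dy":-0.44,"dz":0,"yaw":0,"fingers":0},
    {"dx":0.025,"dy":-0.44,"dz":0,"yaw":0,"fingers":0},
    {"dx":0.025,"dy":-0.44,"dz":0,"yaw":0,"fingers":0},
    {"dx":0.025,"dy":-0.44,"dz":0,"yaw":0,"fingers":0},
    {"dx":0.025,"dy":-0.44,"dz":0,"yaw":0,"fingers":0},
    {"dx":0.025,"dy":-0.44,"dz":0,"yaw":0,"fingers":0},
    {"dx":0.025,"dy":-0.44,"dz":0,"yaw":0,"fingers":0},
    {"dx":0.025,"dy":-0.44,"dz":0,"yaw":0,"fingers":0},
    {"dx":0.025,"dy":-0.44,"dz":0,"yaw":0,"fingers":0},
    {"dx":0,"dy":0,"dz":0,"yaw":0.062,"fingers":0},
    {"dx":0,"dy":0,"dz":0,"yaw":0,"fingers":0},
    {"dx":0,"dy":0,"dz":0,"yaw":0,"fingers":0}
  ]
}}

```text
clock: 5.7
position: [0.483, -0.2428, 0.22]
tool_rot: [3.141, -0.001, 2.887]
force: [0.0, 1.2, -0.1]
grip_width: 0.0854
finger_force: 0.0
```

Run:
```python
from h import *
st=readout.observe();w=cam('wrist',st);print(st['position'],st['tool_rot'],st['qpos'].round(2))
im=grab_frame('wrist');cv2.imwrite('pics/w5.png',im)
h=cv2.cvtColor(im,cv2.COLOR_BGR2HSV)
for n,lo,hi in(('red',0,8),('blu',105,125),('yel',20,35)):
    m=cv2.inRange(h,np.array([lo,130,50]),np.array([hi,255,255]))
    if lo==0:m|=cv2.inRange(h,np.array([172,130,50]),np.array([180,255,255]))
    k,l,S,C=cv2.connectedComponentsWithStats(m)
    for i in range(1,k):
        if S[i,4]>80:
            print(n,S[i],C[i].round(1),onplane(w,C[i],.065).round(4))
print([proj(w,p).round(1) for p in ((.4245,-.2305,.065),(.473,-.2435,.065))])
```

```text
[ 0.48303537 -0.24279549  0.22000699] [ 3.14118225e+00 -5.08638509e-04  2.88735570e+00] [ 0.24  0.41  0.16  1.84 -0.08  0.9   1.75]
red [ 50   2  16  66 250] [57.7 39.5] [ 0.2875 -0.402   0.065 ]
red [ 41  71  14  54 339] [46.9 99. ] [ 0.3387 -0.4394  0.065 ]
red [246 109  12  31 333] [251.5 123.5] [ 0.4233 -0.2292  0.065 ]
blu [ 33  33   7  62 126] [35.6 68.2] [ 0.3061 -0.4378  0.065 ]
blu [ 37 106   8  47 132] [ 40.  132.7] [ 0.3698 -0.4641  0.065 ]
blu [247 155  10  27 253] [251.5 168. ] [ 0.4711 -0.2417  0.065 ]
yel [246 193  12  30 309] [251.4 208.3] [ 0.5188 -0.2543  0.065 ]
[array([250.6, 125. ]), array([250.4, 169.9])]
```

View pics/w5.png

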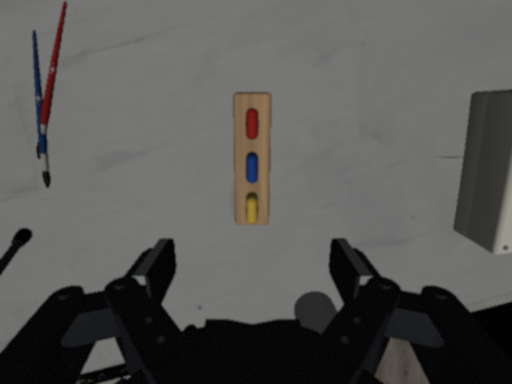

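The wrist view shows the red key at (251,123), with the row of keys straight up the image, so the yaw is aligned. I'll descend and grasp.

Call:
{"fn": "drive_tool", "kwargs": {
  "targets": [
    {"dx":0.3,"dy":-0.02,"dz":0,"yaw":0,"fingers":0},
    {"dx":0.3,"dy":0,"dz":0.2,"yaw":0,"fingers":0},
    {"dx":0,"dy":0,"dz":0.4,"yaw":0,"fingers":0},
    {"dx":0,"dy":0,"dz":0.4,"yaw":0,"fingers":0},
    {"dx":0,"dy":0,"dz":0.4,"yaw":0,"fingers":0},
    {"dx":0,"dy":0,"dz":0.3,"yaw":0,"fingers":0},
    {"dx":0,"dy":0,"dz":0.09,"yaw":0,"fingers":0},
    {"dx":0,"dy":0,"dz":0,"yaw":0,"fingers":0.5},
    {"dx":0,"dy":0,"dz":0,"yaw":0,"fingers":0.7}
  ],
  "squeeze": 40
}}

```text
clock: 6.65
position: [0.4248, -0.2306, 0.0425]
tool_rot: [-3.142, 0.001, 2.884]
force: [0.0, -0.9, -0.1]
grip_width: 0.059
finger_force: 0.0
```

Run:
```python
from h import *
st=readout.observe();print(st['position'],st['tool_rot'],st['force'],st['grip_width'])
im=grab_frame('wrist');cv2.imwrite('pics/w6.png',im)
```

```text
[ 0.42475987 -0.23055406  0.04246304] [-3.14151083e+00  1.28545825e-03  2.88438921e+00] [ 0.03279807 -0.92764412 -0.1031662 ] 0.059002396079955735
```

View pics/w6.png

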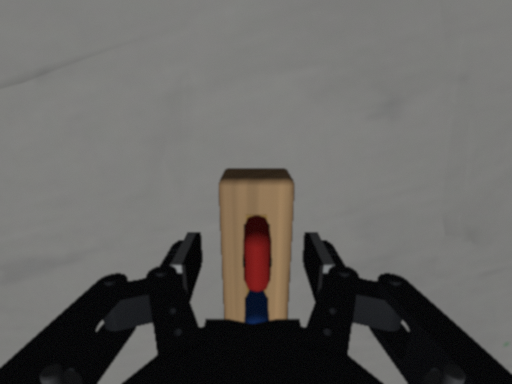

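The key sits about 4 px right of the finger midline, between fingers at columns 200 and 305. I'll triangulate the head from the two wrist views.

Run:
```python
from h import *
st=readout.observe();w=cam('wrist',st)
im=cv2.imread('pics/w6.png');h=cv2.cvtColor(im,cv2.COLOR_BGR2HSV)
m=cv2.inRange(h,np.array([0,130,50]),np.array([8,255,255]))|cv2.inRange(h,np.array([172,130,50]),np.array([180,255,255]))
p=np.argwhere(m)[:,::-1];c=p.mean(0);print(c,p.min(0),p.max(0))
M=R.from_euler('xyz',st['tool_rot']).as_matrix()
for q in (c,(c[0],p[:,1].min()),(c[0],p[:,1].max())):
    X=onplane(w,q,.070);print(X.round(4),((X-st['position'])@M*1000).round(1))
print(proj(w,st['position']+[0,0,.0187]), proj(w,st['position']))
```

```text
[256.63319088 260.9537037 ] [244 231] [269 291]
[ 0.4214 -0.2287  0.07  ] [  3.9   1.1 -27.3]
[ 0.4056 -0.2246  0.07  ] [ 20.2   1.  -27.3]
[ 0.4388 -0.2332  0.07  ] [-14.    1.1 -27.2]
[254.34646742 258.61662853] [254.12112267 241.81232447]
```

Call:
{"fn": "drive_tool", "kwargs": {
  "targets": [
    {"dx":0.03,"dy":0.012,"dz":0,"yaw":0,"fingers":0.7},
    {"dx":0,"dy":0,"dz":0,"yaw":0,"fingers":1},
    {"dx":0,"dy":0,"dz":0,"yaw":0,"fingers":1},
    {"dx":0,"dy":0,"dz":0,"yaw":0,"fingers":1},
    {"dx":0,"dy":0,"dz":0,"yaw":0,"fingers":1},
    {"dx":0,"dy":0,"dz":0,"yaw":0,"fingers":1},
    {"dx":0,"dy":0,"dz":0,"yaw":0,"fingers":1}
  ],
  "squeeze": 50
}}

```text
clock: 7.4
position: [0.4217, -0.2286, 0.0421]
tool_rot: [3.141, 0.001, 2.884]
force: [-2.6, 3.9, 14.0]
grip_width: 0.0136
finger_force: 52.3
```

Call:
{"fn": "drive_tool", "kwargs": {
  "targets": [
    {"dx":0,"dy":0,"dz":-0.1,"yaw":0,"fingers":1},
    {"dx":0,"dy":0,"dz":-0.2,"yaw":0,"fingers":1},
    {"dx":0,"dy":0,"dz":-0.3,"yaw":0,"fingers":1},
    {"dx":0,"dy":0,"dz":-0.5,"yaw":0,"fingers":1},
    {"dx":0,"dy":0,"dz":-0.5,"yaw":0,"fingers":1},
    {"dx":0,"dy":0,"dz":0,"yaw":0,"fingers":1}
  ]
}}

```text
clock: 8.0
position: [0.4235, -0.2299, 0.2075]
tool_rot: [-3.141, 0.009, 2.883]
force: [1.0, 0.4, -1.8]
grip_width: 0.0135
finger_force: 50.2
```

Run:
```python
from h import *
st=readout.observe();w=cam('wrist',st);print(st['position'],st['tool_rot'],st['force'],st['grip_width'])
im=grab_frame('wrist');s=grab_frame('side');t=grab_frame('top');cv2.imwrite('pics/w7.png',im)
print(proj(cam('side'),st['position']))
x,y=proj(cam('side'),st['position']).astype(int)
cv2.imwrite('pics/w7c.png',np.hstack([cv2.resize(im[180:340,170:340],(425,400)),cv2.resize(s[y-30:y+70,x-40:x+50],(360,400),interpolation=cv2.INTER_CUBIC)]))
go(.5336,.1062,.2,2.972)
```

```text
[ 0.42350179 -0.22989098  0.2075077 ] [-3.14083353  0.00907036  2.8826857 ] [ 0.99088107  0.41424293 -1.81298753] 0.013475592065570167
[201.1812795  229.08679058]
total d [-0.232  3.523  0.017] pos [ 0.4213 -0.2285  0.2016] rot [3.1415e+00 6.0000e-04 2.8834e+00] F [ 0.1 -0.1 -1. ] t 8.15 yawturn -0.056
```

View pics/w7c.png

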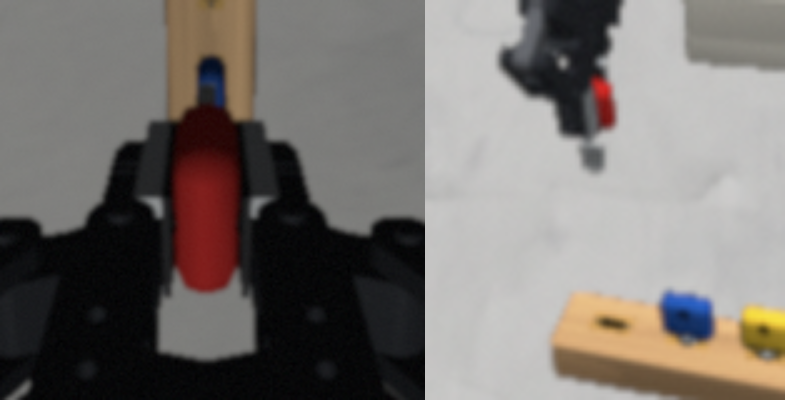

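The key is held upright, and the blue and yellow keys are still in the block. I'll carry the red key to a hover beside the keyway and measure again.

Call:
{"fn": "drive_tool", "kwargs": {
  "targets": [
    {"dx":-0.104,"dy":0.447,"dz":0,"yaw":0,"fingers":1},
    {"dx":-0.104,"dy":0.447,"dz":0,"yaw":0,"fingers":1},
    {"dx":-0.104,"dy":0.447,"dz":0,"yaw":0,"fingers":1},
    {"dx":-0.104,"dy":0.447,"dz":0,"yaw":0,"fingers":1},
    {"dx":-0.104,"dy":0.447,"dz":0,"yaw":0,"fingers":1},
    {"dx":-0.104,"dy":0.447,"dz":0,"yaw":0,"fingers":1},
    {"dx":-0.104,"dy":0.447,"dz":0,"yaw":0,"fingers":1},
    {"dx":-0.104,"dy":0.447,"dz":0,"yaw":0,"fingers":1},
    {"dx":0,"dy":0,"dz":0.2,"yaw":-0.058,"fingers":1},
    {"dx":0,"dy":0,"dz":0.1,"yaw":0,"fingers":1},
    {"dx":0,"dy":0,"dz":0,"yaw":0,"fingers":1},
    {"dx":0,"dy":0,"dz":0,"yaw":0,"fingers":1},
    {"dx":0,"dy":0,"dz":0,"yaw":0,"fingers":1}
  ]
}}

```text
clock: 9.45
position: [0.5934, 0.0949, 0.172]
tool_rot: [3.142, 0.001, 2.972]
force: [0.2, 0.3, 0.5]
grip_width: 0.0133
finger_force: 50.2
```

Run:
```python
from h import *
st=readout.observe();w=cam('wrist',st);print(st['position'],st['tool_rot'],st['force'],st['grip_width'])
im=grab_frame('wrist');cv2.imwrite('pics/w8.png',im)
h=cv2.cvtColor(im,cv2.COLOR_BGR2HSV)
m=cv2.inRange(h,np.array([0,130,50]),np.array([8,255,255]))|cv2.inRange(h,np.array([172,130,50]),np.array([180,255,255]))
m[:, :200]=0;m[:,310:]=0
k,l,S,C=cv2.connectedComponentsWithStats(m);i=1+np.argmax(S[1:,4]);print(S[i],C[i])
M=R.from_euler('xyz',st['tool_rot']).as_matrix();p=st['position']
p_=np.argwhere(l==i)[:,::-1]; cx=C[i][0]
for q in((cx,p_[:,1].min()),(cx,p_[:,1].max())):
    print('head in tool mm',((onplane(w,q,p[2]+.029)-p)@M*1000).round(1))
c=proj(w,(.5336,.1062,.089));print('pred',c);x,y=c.astype(int)
sub=im[y-30:y+30,x-30:x+30]
g=cv2.cvtColor(sub,cv2.COLOR_BGR2GRAY);print('gray min/med',g.min(),np.median(g))
for th in (g.min()+10,g.min()+18):
    n,l,S,C=cv2.connectedComponentsWithStats((g<th).astype(np.uint8))
    j=1+np.argmax(S[1:,4]);q=C[j]+[x-30,y-30];r=cv2.minAreaRect(np.argwhere(l==j)[:,::-1].astype(np.float32))
    print(th,S[j],q,r,onplane(w,q,.089))
cv2.imwrite('pics/w8c.png',np.hstack([cv2.resize(sub,(400,400),interpolation=cv2.INTER_CUBIC),cv2.resize(im[180:340,170:340],(400,400))]))
```

```text
[0.59336578 0.09494096 0.17196584] [3.14158278e+00 6.52855409e-04 2.97194349e+00] [0.24871207 0.2927318  0.50503987] 0.013269409504051024
[ 239  238   26   58 1341] [251.75913497 266.50559284]
head in tool mm [ 17.5  -1.3 -29. ]
head in tool mm [-15.   -1.4 -29. ]
pred [254.77708012 128.33399641]
gray min/med 18 137.0
28 [27 22  6 18 87] [253.94252874 128.09195402] ((29.5, 30.5), (17.0, 5.0), 90.0) [0.53328829 0.10554994 0.089     ]
36 [ 27  21   7  19 130] [253.97692308 128.06923077] ((30.0, 30.0), (18.0, 6.0), 90.0) [0.53327491 0.10558119 0.089     ]
```

View pics/w8c.png

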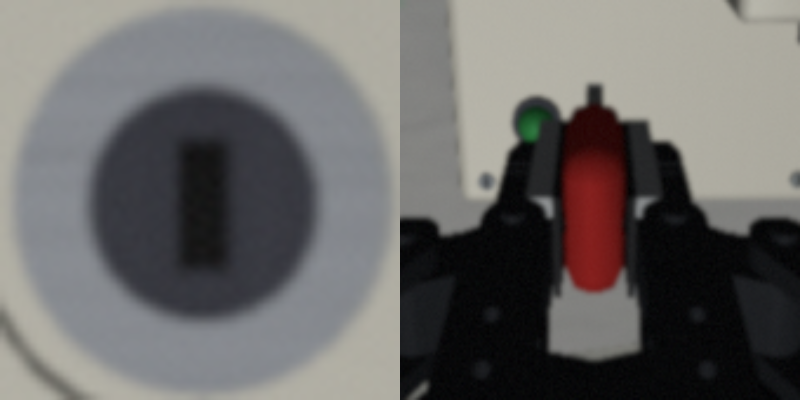

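The slot at (254,128) lies parallel to the key. I've now viewed 11 pictures, one over the allowance of 10, so I'll work from numbers only from here. Next I move above the slot.

Call:
{"fn": "drive_tool", "kwargs": {
  "targets": [
    {"dx":0.3,"dy":0.015,"dz":0,"yaw":0,"fingers":1},
    {"dx":0.304,"dy":0,"dz":0,"yaw":0,"fingers":1},
    {"dx":0,"dy":0,"dz":0.25,"yaw":0,"fingers":1},
    {"dx":0,"dy":0,"dz":0.19,"yaw":0,"fingers":1},
    {"dx":0,"dy":0,"dz":0,"yaw":0,"fingers":1},
    {"dx":0,"dy":0,"dz":0,"yaw":0,"fingers":1}
  ]
}}

```text
clock: 10.1
position: [0.5342, 0.1071, 0.128]
tool_rot: [3.142, 0.0, 2.974]
force: [0.1, 0.2, -0.1]
grip_width: 0.0134
finger_force: 50.2
```

Call:
{"fn": "drive_tool", "kwargs": {
  "targets": [
    {"dx":0,"dy":0,"dz":0.02,"yaw":0,"fingers":1},
    {"dx":0,"dy":0,"dz":0.02,"yaw":0,"fingers":1},
    {"dx":0,"dy":0,"dz":0.02,"yaw":0,"fingers":1},
    {"dx":0,"dy":0,"dz":0,"yaw":0,"fingers":1}
  ]
}}

```text
clock: 10.5
position: [0.5339, 0.1073, 0.1214]
tool_rot: [3.142, 0.0, 2.974]
force: [-0.8, 0.5, 1.3]
grip_width: 0.0133
finger_force: 50.5
```

Call:
{"fn": "drive_tool", "kwargs": {
  "targets": [
    {"dx":0,"dy":0,"dz":0.02,"yaw":0,"fingers":1},
    {"dx":0,"dy":0,"dz":0.02,"yaw":0,"fingers":1},
    {"dx":0,"dy":0,"dz":0.02,"yaw":0,"fingers":1},
    {"dx":0,"dy":0,"dz":0,"yaw":0,"fingers":1}
  ]
}}

```text
clock: 10.9
position: [0.5335, 0.1074, 0.1149]
tool_rot: [-3.141, -0.001, 2.974]
force: [-3.1, 0.0, -1.8]
grip_width: 0.0136
finger_force: 50.0
```

Call:
{"fn": "drive_tool", "kwargs": {
  "targets": [
    {"dx":0.006,"dy":0,"dz":0.01,"yaw":0,"fingers":1},
    {"dx":0,"dy":0,"dz":0.01,"yaw":0,"fingers":1},
    {"dx":0,"dy":0,"dz":0.01,"yaw":0,"fingers":1},
    {"dx":0,"dy":0,"dz":0,"yaw":0,"fingers":1}
  ]
}}

```text
clock: 11.3
position: [0.5334, 0.1074, 0.1122]
tool_rot: [-3.142, 0.0, 2.974]
force: [-2.1, 1.0, 0.4]
grip_width: 0.0127
finger_force: 50.2
```

Call:
{"fn": "drive_tool", "kwargs": {
  "targets": [
    {"dx":0.015,"dy":0,"dz":0.01,"yaw":0,"fingers":1},
    {"dx":-0.03,"dy":0,"dz":0.005,"yaw":0,"fingers":1},
    {"dx":0.03,"dy":0,"dz":0,"yaw":0,"fingers":1},
    {"dx":-0.03,"dy":0,"dz":0.005,"yaw":0,"fingers":1},
    {"dx":0.015,"dy":0,"dz":0,"yaw":0,"fingers":1}
  ]
}}

```text
clock: 11.8
position: [0.5336, 0.1074, 0.1103]
tool_rot: [3.142, 0.0, 2.974]
force: [-0.1, 0.6, -0.3]
grip_width: 0.0131
finger_force: 50.4
```

Call:
{"fn": "drive_tool", "kwargs": {
  "targets": [
    {"dx":0.015,"dy":0,"dz":0.01,"yaw":0,"fingers":1},
    {"dx":-0.03,"dy":0,"dz":0.005,"yaw":0,"fingers":1},
    {"dx":0.03,"dy":0,"dz":0.005,"yaw":0,"fingers":1},
    {"dx":-0.03,"dy":0,"dz":0.005,"yaw":0,"fingers":1},
    {"dx":0.015,"dy":0,"dz":0,"yaw":0,"fingers":1}
  ]
}}

```text
clock: 12.3
position: [0.5335, 0.1074, 0.1077]
tool_rot: [-3.141, -0.0, 2.974]
force: [0.5, -0.5, -0.6]
grip_width: 0.0132
finger_force: 50.4
```

Call:
{"fn": "drive_tool", "kwargs": {
  "targets": [
    {"dx":0.015,"dy":0,"dz":0.01,"yaw":0,"fingers":1},
    {"dx":-0.03,"dy":0,"dz":0.005,"yaw":0,"fingers":1},
    {"dx":0.03,"dy":0,"dz":0.005,"yaw":0,"fingers":1},
    {"dx":-0.03,"dy":0,"dz":0.005,"yaw":0,"fingers":1},
    {"dx":0.015,"dy":0,"dz":0,"yaw":0,"fingers":1}
  ]
}}

```text
clock: 12.8
position: [0.5334, 0.1074, 0.1052]
tool_rot: [-3.142, -0.0, 2.974]
force: [1.8, -0.5, 0.8]
grip_width: 0.0133
finger_force: 50.4
```

Call:
{"fn": "drive_tool", "kwargs": {
  "targets": [
    {"dx":0.015,"dy":0,"dz":0.01,"yaw":0,"fingers":1},
    {"dx":-0.03,"dy":0,"dz":0.005,"yaw":0,"fingers":1},
    {"dx":0.03,"dy":0,"dz":0.005,"yaw":0,"fingers":1},
    {"dx":-0.03,"dy":0,"dz":0.005,"yaw":0,"fingers":1},
    {"dx":0.015,"dy":0,"dz":0,"yaw":0,"fingers":1}
  ]
}}

```text
clock: 13.3
position: [0.5332, 0.1074, 0.1025]
tool_rot: [-3.141, -0.001, 2.974]
force: [-0.0, 0.4, -0.1]
grip_width: 0.0134
finger_force: 50.4
```

Call:
{"fn": "drive_tool", "kwargs": {
  "targets": [
    {"dx":0.01,"dy":0,"dz":0.01,"yaw":0,"fingers":1},
    {"dx":-0.02,"dy":0,"dz":0.01,"yaw":0,"fingers":1},
    {"dx":0.02,"dy":0,"dz":0.01,"yaw":0,"fingers":1},
    {"dx":-0.01,"dy":0,"dz":0.01,"yaw":0,"fingers":1},
    {"dx":0,"dy":0,"dz":0,"yaw":0,"fingers":1}
  ]
}}

```text
clock: 13.8
position: [0.5332, 0.1074, 0.0986]
tool_rot: [-3.141, -0.0, 2.974]
force: [0.7, -0.5, -0.4]
grip_width: 0.0135
finger_force: 50.4
```

Call:
{"fn": "drive_tool", "kwargs": {
  "targets": [
    {"dx":0,"dy":0,"dz":0.01,"yaw":0,"fingers":1},
    {"dx":0,"dy":0,"dz":0.01,"yaw":0,"fingers":1},
    {"dx":0,"dy":0,"dz":0.01,"yaw":0,"fingers":1},
    {"dx":0,"dy":0,"dz":0,"yaw":0,"fingers":1}
  ]
}}

```text
clock: 14.2
position: [0.5332, 0.1074, 0.0956]
tool_rot: [-3.141, -0.0, 2.974]
force: [-0.0, -0.6, 0.0]
grip_width: 0.0135
finger_force: 50.4
```

Call:
{"fn": "drive_tool", "kwargs": {
  "targets": [
    {"dx":0,"dy":0,"dz":0.005,"yaw":0,"fingers":1},
    {"dx":0,"dy":0,"dz":0.005,"yaw":0,"fingers":1},
    {"dx":0,"dy":0,"dz":0,"yaw":0,"fingers":1}
  ]
}}

```text
clock: 14.5
position: [0.5333, 0.1074, 0.0951]
tool_rot: [3.142, 0.0, 2.974]
force: [-1.8, -0.1, 6.4]
grip_width: 0.0135
finger_force: 51.6
```

Call:
{"fn": "drive_tool", "kwargs": {
  "targets": [
    {"dx":0,"dy":0,"dz":0,"yaw":0.08,"fingers":1},
    {"dx":0,"dy":0,"dz":0,"yaw":0.08,"fingers":1},
    {"dx":0,"dy":0,"dz":0,"yaw":0.08,"fingers":1},
    {"dx":0,"dy":0,"dz":0,"yaw":0.08,"fingers":1},
    {"dx":0,"dy":0,"dz":0,"yaw":0,"fingers":1}
  ],
  "squeeze": 60
}}

```text
clock: 15.0
position: [0.5334, 0.1073, 0.0951]
tool_rot: [-3.141, 0.001, 2.467]
force: [-0.9, -2.4, 8.4]
grip_width: 0.0132
finger_force: 59.6
```

Run:
```python
from h import *
st=readout.observe();print(st['moment'],st['force'],st['tool_rot'],st['grip_width'])
```

```text
[-0.6391122   0.3612916   0.03023218] [-0.92892123 -2.37091351  8.44688455] [-3.14144729e+00  5.23015587e-04  2.46694076e+00] 0.013220241833123836
```

Call:
{"fn": "drive_tool", "kwargs": {
  "targets": [
    {"dx":0,"dy":0,"dz":0,"yaw":0.08,"fingers":1},
    {"dx":0,"dy":0,"dz":0,"yaw":0.08,"fingers":1},
    {"dx":0,"dy":0,"dz":0,"yaw":0.08,"fingers":1},
    {"dx":0,"dy":0,"dz":0,"yaw":0.08,"fingers":1},
    {"dx":0,"dy":0,"dz":0,"yaw":0.08,"fingers":1},
    {"dx":0,"dy":0,"dz":0,"yaw":0.08,"fingers":1},
    {"dx":0,"dy":0,"dz":0,"yaw":0.08,"fingers":1},
    {"dx":0,"dy":0,"dz":0,"yaw":0,"fingers":1}
  ]
}}

```text
clock: 15.8
position: [0.5337, 0.1075, 0.0951]
tool_rot: [3.141, 0.0, 1.588]
force: [-0.2, -1.3, 6.3]
grip_width: 0.013
finger_force: 59.5
```

Run:
```python
from h import *
st=readout.observe();print(st['moment'],st['force'],st['tool_rot'],st['grip_width'],st['qpos'].round(2))
```

```text
[-0.39585573 -0.08406763  0.07516279] [-0.23321289 -1.26863216  6.29869028] [3.14062637e+00 3.49241016e-04 1.58849639e+00] 0.012992284981949976 [-0.61  0.63  0.42  1.94 -0.41  0.65  0.09]
```

Call:
{"fn": "drive_tool", "kwargs": {
  "targets": [
    {"dx":0,"dy":0,"dz":0,"yaw":0.05,"fingers":1},
    {"dx":0,"dy":0,"dz":0,"yaw":0.05,"fingers":1},
    {"dx":0,"dy":0,"dz":0,"yaw":0,"fingers":1}
  ]
}}

```text
clock: 16.1
position: [0.5338, 0.1074, 0.0951]
tool_rot: [3.14, -0.0, 1.434]
force: [0.5, -0.8, 6.8]
grip_width: 0.0131
finger_force: 59.4
```

Run:
```python
from h import *
st=readout.observe();print(st['moment'],st['force'],st['tool_rot'],st['grip_width'])
im=grab_frame('wrist');im2=grab_frame('side')
cv2.imwrite('pics/w9.png',im)
st=readout.observe();print(st['moment'],st['force'],st['tool_rot'])
```

```text
[-0.35059249 -0.2216554   0.10400938] [ 0.52288869 -0.79770956  6.81156218] [ 3.14042254e+00 -1.67885182e-05  1.43377054e+00] 0.013134465360586359
[-0.2986118  -0.26657676  0.14332356] [ 0.82188555 -1.0177857   5.47908038] [ 3.14051984e+00 -3.55147603e-05  1.43665989e+00]
```

Call:
{"fn": "drive_tool", "kwargs": {
  "targets": [
    {"dx":0,"dy":0,"dz":0,"yaw":0.03,"fingers":1},
    {"dx":0,"dy":0,"dz":0,"yaw":0,"fingers":1},
    {"dx":0,"dy":0,"dz":0,"yaw":0,"fingers":1},
    {"dx":0,"dy":0,"dz":0,"yaw":0,"fingers":1}
  ]
}}

```text
clock: 16.6
position: [0.5338, 0.1074, 0.0951]
tool_rot: [3.141, -0.0, 1.39]
force: [1.5, -1.4, 5.4]
grip_width: 0.0131
finger_force: 59.3
```

Run:
```python
from h import *
st=readout.observe();print(st['moment'],st['force'],st['tool_rot'],st['grip_width'])
# yaw of red head in wrist image as slip check; bar/pad position check from side view
im=grab_frame('wrist');h=cv2.cvtColor(im,cv2.COLOR_BGR2HSV)
m=cv2.inRange(h,np.array([0,130,50]),np.array([8,255,255]))|cv2.inRange(h,np.array([172,130,50]),np.array([180,255,255]))
k,l,S,C=cv2.connectedComponentsWithStats(m)
for i in range(1,k):
    if S[i,4]>60:print(S[i],C[i],cv2.minAreaRect(np.argwhere(l==i)[:,::-1].astype(np.float32)))
w=cam('wrist',st);hg=np.array([.5965,.300]);y=np.array([.164,.986])
print('closed pad should be at',proj(w,(*(hg-.096*y),.132)))
```

```text
[-0.24455445 -0.2439717   0.13125989] [ 1.51173152 -1.35796524  5.4273582 ] [ 3.14054546e+00 -1.92893177e-04  1.38992499e+00] 0.013099132041196844
[ 295    0   71   44 2351] [329.20586984  22.60187154] ((330.0, 21.5), (43.0, 70.0), 90.0)
[ 240  239   26   57 1301] [252.53420446 266.71944658] ((252.5, 267.0), (56.0, 25.0), 90.0)
closed pad should be at [332.59751274  22.03918812]
```

```bash
python3 -c "
from workcell import workorder;print(workorder.job_done())"
```

```text
the job is handed in; nothing more can be done
None
```

The job is handed in, and no verdict came back: by my measurements the bar is snapped in, and the red key is fully home and held turned about 1.5 rad under a 59 N grip; I viewed 11 pictures, one over the limit of 10.

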